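# Start the tube roller mixer at its controls

## Task

Start the tube roller mixer by pressing its controls with the fingertips, in this order: press the raised half of the rocker switch down flush to turn the mixer on, then push the large round key fully in so that it stays down, then press the long bar key all the way and let it come back up. Do not press the small round key, never press a key before its turn, and leave the tubes on the rollers and the things around the mixer where they are, without lifting or moving any.

Things in the scene. Friction and masses are not known exactly. Their poses are not given: they have to be found in the camera images.
- mixer: tube roller mixer, a white case fixed to the table, 214 mm deep (x) and 256 mm wide (y), with a flat control deck 50 mm above the table. Origin on the table under the middle of the row of controls; x points from the controls to the rollers (away from the robot), y along the row. Behind x = +38 mm lie five rollers between cheeks 84 mm high, with three loose tubes on them, tops 90 mm above the table.
- rocker_raised_half (a point): point on the raised half of the rocker (28 mm wide in mixer y, 48 mm long in mixer x, pivot in the middle): upper face, 16 mm from the pivot on the robot's side. This half has two thin dark lines and stands up 0.35 rad; 65 mm above the table at the start, 60 mm when pressed level (bezel top 56 mm). Press straight down here, 2 to 3 N; it stays where it is left.
- rocker (a joint): angle of the rocker, rad: 0 off (at most 0.03 at the start), grows as the raised half is pressed, end stop at 0.35 with the pressed half level (on); the other half then stands up
- round_key_top (a point): centre of the top of the large round key, 34 mm across; 65 mm above the table at the start, 59 mm when fully in. Moves straight down against about 2.5 N of friction and stays where it is pushed. All four controls are grey, each on a black bezel 54 mm square (top 56 mm above the table), in a row along the mixer's y at -90, -30, 30 and 90 mm; which is where varies.
- round_key (a joint): how far the large round key is pushed in, m: 0 out, end stop at 0.006
- bar_key_top (a point): centre of the top face of the long bar key, 46 mm (y of the mixer) by 20 mm (x of the mixer); 65 mm above the table when up. Springs back up when let go; starts to move at about 1.4 N, fully down at about 4 N.
- bar_key (a joint): how far the long bar key is pressed, m: 0 up, end stop at 0.006
- small_key_top (a point): centre of the top face of the small round key (stop key, not to be pressed), 15 mm in diameter, 65 mm above the table; a light spring key
- small_key (a joint): how far the small round key is pressed, m: 0 up, end stop at 0.006
- tube_a: loose capped sample tube lying on the rollers, nearest the controls; 17 mm thick, 112 mm long; origin at its round end, z along the tube to the cap; bystander
- tube_b: loose capped sample tube lying on the middle of the rollers; 17 mm thick, 112 mm long; origin at its round end, z along the tube to the cap; bystander
- tube_c: loose capped sample tube lying on the rollers, furthest from the controls; 17 mm thick, 112 mm long; origin at its round end, z along the tube to the cap; bystander
- petri_low: petri dish, 60 mm across and 14 mm high, on the table left of the mixer; bystander, origin under its centre
- slide_box: slide box 62 x 84 x 32 mm on the table left of the mixer; bystander, origin under its centre
- reagent_bottle: small dropper bottle, 35 mm thick and 74 mm high, on the table at the left; bystander, origin under its centre
- pen_black: black pen, 142 mm long, lying on the table right of the mixer; bystander
- tape_roll: roll of tape, 96 mm across and 48 mm high, on the table behind the mixer at the right; bystander
- marker_pen: red and white marker pen, 135 mm long, lying on the table right of the mixer; bystander

How it is judged (in metres and radians):
On the way, in this order (a step that is already met when the one before it is completed fails the run):
1. the rocker is switched on (value of joint rocker above 0.29 rad), for 0.1 s.
2. the large round key is pushed fully in (value of joint round_key above 0.0047 m), for 0.1 s.
3. the long bar key is pressed all the way (value of joint bar_key above 0.0045 m), for 0.05 s.
At the end, for the whole second after the job is handed in: The rocker is on (above 0.29 of 0.35 rad), the large round key is in (above 4.7 of 6 mm), the long bar key has been pressed (above 4.5 of 6 mm) and is up again (below 1 mm), the small round key is up, and each tube lies within 20 mm of where it was (value of joint rocker above 0.29 rad and value of joint round_key above 0.0047 m and value of joint each of bar_key, small_key below 0.001 m and distance of each of tube_a, tube_b, tube_c from where it was at the start of the episode below 0.02 m); the robot touches nothing.
It fails at once if the small round key is pressed (more than 2.5 mm) (value of joint small_key above 0.0025 m).
It fails at once if the large round key is pressed (more than 2.5 mm) while the rocker is not on (value of joint round_key above 0.0025 m and value of joint rocker below 0.28 rad).
It fails at once if the long bar key is pressed (more than 2.5 mm) while the rocker is not on or the large round key is not in (value of joint bar_key above 0.0025 m and (value of joint rocker below 0.28 rad or value of joint round_key below 0.0045 m)).
It fails at once if a tube is lifted or shifted (more than 30 mm) (distance of any of tube_a, tube_b, tube_c from where it was at the start of the episode above 0.03 m).
It fails at once if a bystander on the table is lifted or shifted (more than 30 mm) (distance of any of petri_low, slide_box, reagent_bottle, pen_black, tape_roll, marker_pen from where it was at the start of the episode above 0.03 m).
It also fails if it takes over 45 s, if anything falls off the work surface, if the arm or the gripper's body presses on something with over 40 N, if the wrist force passes 120 N, or if a joint passes its speed limit or range.

## Robot

A 7-joint arm with a two-finger parallel gripper is mounted at the origin on a cart in front of the work surface, level with it; the furniture and walls round the work are solid. World frame = base frame: x ahead of the robot, y to its left, z up, the work surface at z = 0. Lengths are in m, angles in degrees, forces in N, time in s.
With the tool pointing down it reaches from about 0.4 to 0.875 m from the base axis. Payload 6.5 kg.
Tool frame: the origin (TCP) lies midway between the tips of the shut fingers; the grasp point (between the pads) lies 19 mm behind it (grasp_offset is the distance from the TCP to the grasp point, in m); z points along the fingers, y is the line along which they close (so a half turn about z gives the same grasp; the last joint's range is limited). The gripper opens to 85 mm and grips with 20 to 120 N. Pads are 22 mm wide; open, the fingers measure 114 mm over their backs; the gripper's body (76 mm by 85 mm) begins 54 mm behind the grasp point. The pads swing forward as they close: fully open they stand 13 mm farther back than shut.
Start: joints at [-73.522, 30.733, -0.252, 88.115, 0.149, 61.152, -4.079], TCP at [0.225, 0.61, 0.2] pointing down, gripper open.
Joint ranges: [-154.64, 154.64], [-21.42, 123.67], [-72.66, 72.17], [13.99, 137.28], [-74.86, 254.86], [10.95, 109.41], [-158.01, 158.01]. Speed limits (degrees/s): [136.94, 136.94, 180, 180, 180, 180, 180].

## Interface

Orientations are given as [roll, pitch, yaw] about the fixed x, y, z axes, in that order (R = Rz(yaw) Ry(pitch) Rx(roll)).
In Python, from bench import * gives the robot as it stands.
- The arm moves only by the shell command python3 -m crank 'ROWS' [FORCE]. ROWS is JSON, a list of rows, each a list of 7 numbers: the shift along the tool's x, y, z in m, then the turn, a rotation vector about the tool's x, y, z in units of 10 degrees (1.0 is 10 degrees), then the closure, from 0 (fully open) to 1 (shut). A call has 1 to 12 rows; each row shifts and turns the commanded pose from where the row before left it, along the tool's axes as they then stand; what a row does not reach is not made up. A row lasts 1/8 s, in which the tool goes at most 62.5 mm and 10.7 degrees, less where a joint would pass 70% of its speed; a pose out of reach is approached as far as the arm can. A call with a gripper value outside its range is refused whole. The fingers move at their own pace and stop on an object; FORCE is the grip in N (left out, the last holds). Time passes only in rows, so rows that do not move let the fingers close. It gives the time, the measured TCP pose, the force, the opening and the grip force at its end, in the units of the state.
- read_state(): the state, without advancing time (a new reading comes with each control period).
- get_image(name): name is "scene" or "side" or "wrist"; returns (picture, depth): 420x560x3 uint8, red, green, blue; 420x560 float32, m along the optical axis (not along the pixel's ray), 0 where there is no reading.
- camera_info(name): a dict with "vfov" (degrees; the focal length in pixels is half the picture's height over the tangent of half this angle, whatever the lens; pixels are square), "cx", "cy" (the principal point, pixels), "world_to_cam" (4x4, takes a point from world to camera coordinates). Camera axes: x right, y down, z forward; pixel columns grow to the right and rows downward; lengths in m; the calibration is good to about 2 mm. A picture is of the moment at which its call begins: read the wrist's pose just before it. camera_info takes no time and is no camera call; for the wrist camera it gives the pose at the moment of the call.
- finish_job(): hands the job in; it is judged then, once.
Trained networks look in the newest picture that a camera, given by its name, has taken for a name from the list of things; names that differ only in an ending like _2 or _b are one class to them, and where a whole thing is asked for, a point or a joint stands for the part that bears it (a point fixed in the world has none). Each returns a list of dicts, best first, with "confidence" (0 to 1); they miss things now and then, are a little off and sometimes report something else, mostly with a low value. They report only what shows in the picture. A call takes as long as a camera call.
- find_in(camera, query): "at" ([x, y, z] in m, in the coordinates of the camera as it stood for that picture, good to about 4 mm: the middle of the surface that is visible of it).
The state is a dict: "time": time; "qpos": joint angles; "joint_velocities": joint speeds; "tau": joint torques, N m; "tcp_pos": TCP position; "ee_rot": TCP orientation; "contact_force": force on the tool from outside, world axes, zero at the start; "wrist_torque": the same for the moment, N m; "finger_gap": finger opening in m; "grip_force": force on a finger pad.
Only numpy, scipy, OpenCV 4.12 (cv2) and the standard library are available. Lean on these libraries where they do the work, as an engineer would, in place of code of your own. Each camera call takes 0.05 s, during which the arm holds its last target. There are 200 camera calls.

## Working session

There is one attempt and no reset: what is moved stays moved. The work goes in short steps, Python scripts to look and compute and a shell command to move; the robot and the scene stay as the last step left them, time stands still between calls to the robot, and variables do not carry over. Pictures are saved under pics/ and viewed, at most 10 in all, crops included, and the job is handed in when it is done.

```bash
mkdir -p pics; cat > h.py <<'E'
from bench import *
import numpy as np, cv2
def look(cam,fn=None):
    s=read_state(); ci=camera_info(cam); p,d=get_image(cam)
    if fn: cv2.imwrite('pics/'+fn,p[:,:,::-1])
    return s,ci,p,d
def w(ci,at):
    return (np.linalg.inv(np.array(ci["world_to_cam"]))@np.r_[at,1])[:3]
def px(ci,u,v,d):
    f=210/np.tan(np.radians(ci["vfov"]/2)); z=d[v,u]
    return w(ci,[(u-ci["cx"])*z/f,(v-ci["cy"])*z/f,z])
E
python3 - <<'E'
from h import *
for c in ["scene","side"]:
    s,ci,p,d=look(c,c+'.png')
    print(c,s["time"])
    for q in ["mixer","rocker_raised_half","round_key_top","bar_key_top","small_key_top"]:
        for r in find_in(c,q)[:2]: print(q,round(r["confidence"],2),w(ci,r["at"]).round(4))
print(s["tcp_pos"],s["ee_rot"],s["finger_gap"])
E
```

```text
scene 0.0
mixer 0.95 [0.5867 0.09   0.0568]
rocker_raised_half 0.48 [0.5397 0.0883 0.0645]
bar_key_top 0.66 [0.5276 0.0189 0.0655]
side 0.3
mixer 0.63 [0.6277 0.0843 0.0682]
rocker_raised_half 0.51 [0.5341 0.0873 0.063 ]
round_key_top 0.64 [0.5338 0.203  0.065 ]
round_key_top 0.49 [0.6257 0.1162 0.0823]
bar_key_top 0.42 [0.5344 0.023  0.065 ]
[0.22514074 0.60953358 0.19959479] [-1.79968065e+02  2.99003322e-03  1.59728731e+02] 0.08536884490888492
```

View pics/scene.png

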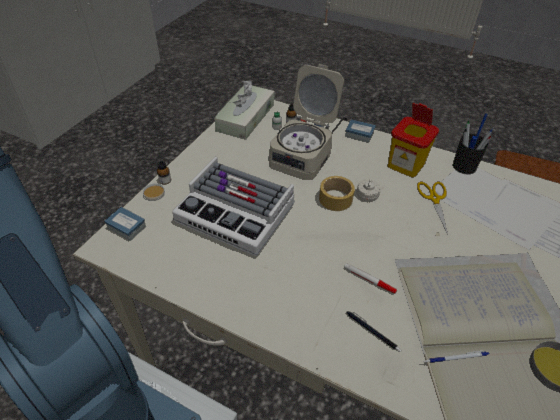

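View pics/side.png

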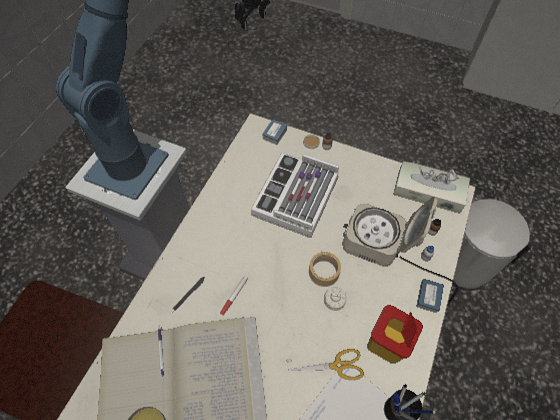

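The scene and side pictures show the control row along world y: round key at about (0.534, 0.203), small key at y≈0.145, rocker at y≈0.087 and bar at y≈0.022. In side.png they run from (288,160) down to (265,203), and the mixer yaw is near 0. I'll go to a hover pose for a wrist view.

```bash
python3 -m crank '[[-0.036,-0.0345,-0.004,0,0,0,1],[-0.036,-0.0345,-0.004,0,0,0,1],[-0.036,-0.0345,-0.004,0,0,0,1],[-0.036,-0.0345,-0.004,0,0,0,1],[-0.036,-0.0345,-0.004,0,0,0,1],[-0.036,-0.0345,-0.004,0,0,0,1],[-0.036,-0.0345,-0.004,0,0,0,1],[-0.036,-0.0345,-0.004,0,0,0,1],[-0.036,-0.0345,-0.004,0,0,0,1],[-0.036,-0.0345,-0.004,0,0,0,1],[-0.036,-0.0345,-0.004,0,0,0,1]]'
python3 -m crank '[[0,0,0,0,0,-0.7,1],[0,0,0,0,0,-0.7,1],[0,0,0,0,0,-0.63,1],[0,0,0,0,0,0,1],[0,0,0,0,0,0,1]]'
python3 - <<'E'
from h import *
s,ci,p,d=look("wrist",'w1.png')
print(s["time"],s["tcp_pos"],s["ee_rot"],s["finger_gap"],np.linalg.inv(ci["world_to_cam"]).round(3))
for q in ["rocker_raised_half","round_key_top","bar_key_top","small_key_top"]:
    for r in find_in("wrist",q)[:2]: print(q,round(r["confidence"],2),w(ci,r["at"]).round(4))
E
```

```text
time: 1.98
tcp_pos: [0.4659, 0.1151, 0.2444]
ee_rot: [180.0, 0.0, 159.7]
contact_force: [0.1, 0.2, -0.4]
finger_gap: 0.0001
grip_force: 0.0
time: 2.6
tcp_pos: [0.4652, 0.1166, 0.244]
ee_rot: [180.0, 0.0, 179.9]
contact_force: [0.1, -0.1, -0.8]
finger_gap: -0.0004
grip_force: 0.0
2.6 [0.46522495 0.11656909 0.24396987] [1.79996696e+02 1.01166055e-02 1.79913018e+02] -0.00036240794122037847 [[ 0.002  0.955  0.296  0.389]
 [ 1.    -0.002 -0.001  0.118]
 [-0.001  0.296 -0.955  0.417]
 [ 0.     0.     0.     1.   ]]
rocker_raised_half 0.86 [0.534  0.0877 0.0641]
round_key_top 0.7 [0.5997 0.0737 0.0797]
round_key_top 0.67 [0.5308 0.2099 0.0654]
bar_key_top 0.84 [0.5339 0.0319 0.0687]
small_key_top 0.59 [0.5996 0.0718 0.0784]
```

View pics/w1.png

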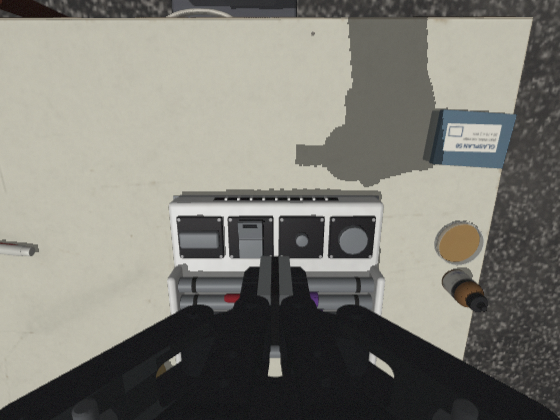

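The wrist view shows bar (199,239), rocker (251,238), with its two dark lines at the robot's end (250,225), small key (302,241) and round key (353,239). I'll measure them by pixel and depth.

```bash
python3 - <<'E'
from h import *
s,ci,p,d=look("wrist")
g=p.mean(2)
for n,u,v in [("barL",182,240),("bar",199,239),("rockrobot",250,228),("rockmid",250,240),("rockfar",250,252),("small",302,241),("round",353,239)]:
    print(n,px(ci,u,v,d).round(4),p[v,u])
# bezels: dark blobs in deck
m=(g[210:268,172:384]<45).astype(np.uint8)
for k,(a,b) in enumerate([(172,225),(225,276),(276,328),(328,380)]):
    ys,xs=np.nonzero(m[:,a-172:b-172]); lo=np.percentile(xs,[1,99])+a; l2=np.percentile(ys,[1,99])+210
    u,v=lo.mean(),l2.mean(); f=210/np.tan(np.radians(ci["vfov"]/2))
    M=np.linalg.inv(ci["world_to_cam"]); r=M[:3,:3]@[(u-ci["cx"])/f,(v-ci["cy"])/f,1]; t=(0.056-M[2,3])/r[2]
    print(k,lo,l2,(M[:3,3]+t*r).round(4))
E
```

```text
barL [0.5335 0.01   0.0645] [128 131 133]
bar [0.5321 0.0299 0.065 ] [128 132 133]
rockrobot [0.5188 0.0891 0.0644] [90 94 96]
rockmid [0.5361 0.0883 0.0582] [116 119 121]
rockfar [0.5518 0.0879 0.0576] [119 123 126]
small [0.535 0.149 0.064] [116 120 123]
round [0.5326 0.2081 0.0637] [115 117 119]
0 [180.8 223. ] [216. 257.] [0.5326 0.0313 0.056 ]
1 [230. 275.] [217. 267.] [0.5396 0.091  0.056 ]
2 [276. 323.] [217. 264.] [0.5377 0.1468 0.056 ]
3 [329. 373.] [217. 257.] [0.5332 0.2075 0.056 ]
```

```bash
python3 -m crank '[[-0.026,-0.0137,0.03,0,0,0,1],[-0.026,-0.0138,0.04,0,0,0,1],[0,0,0.045,0,0,0,1],[0,0,0.045,0,0,0,1],[0,0,0,0,0,0,1],[0,0,0,0,0,0,1]]' 60
```

```text
time: 3.65
tcp_pos: [0.5184, 0.0893, 0.0854]
ee_rot: [180.0, 0.1, -180.0]
contact_force: [-0.1, -0.1, 0.6]
finger_gap: 0.0
grip_force: 0.0
```

```bash
python3 -m crank '[[0.001,0,0.012,0,0,0,1],[0,0,0.006,0,0,0,1],[0,0,0.004,0,0,0,1],[0,0,0.003,0,0,0,1],[0,0,0.001,0,0,0,1],[0,0,0,0,0,0,1],[0,0,0,0,0,0,1]]'
```

```text
time: 4.53
tcp_pos: [0.5164, 0.0891, 0.058]
ee_rot: [180.0, 0.0, -180.0]
contact_force: [-1.0, 0.1, -0.2]
finger_gap: 0.0
grip_force: 0.0
```

```bash
python3 -m crank '[[0,0,0.001,0,0,0,1],[0,0,0.001,0,0,0,1],[0,0,0,0,0,0,1]]'; python3 -m crank '[[0,0,0.001,0,0,0,1],[0,0,0.001,0,0,0,1],[0,0,0,0,0,0,1]]'
```

```text
time: 4.9
tcp_pos: [0.5161, 0.089, 0.0558]
ee_rot: [-180.0, -0.0, -180.0]
contact_force: [1.6, 0.2, -0.3]
finger_gap: -0.0001
grip_force: 0.0
time: 5.28
tcp_pos: [0.5161, 0.089, 0.0538]
ee_rot: [-180.0, -0.0, -180.0]
contact_force: [0.1, -0.4, -0.1]
finger_gap: 0.0007
grip_force: 0.0
```

No force at 54 mm is not what I expected, so I'm looking.

```bash
python3 - <<'E'
from h import *
s,ci,p,d=look("wrist")
cv2.imwrite('pics/w2.png',cv2.resize(p[150:350,140:420],None,fx=2.7,fy=2.7)[:,:,::-1])
s,ci,p,d=look("side")
cv2.imwrite('pics/s2.png',cv2.resize(p[110:260,200:380],None,fx=4,fy=4)[:,:,::-1])
print(s["contact_force"],s["wrist_torque"],s["tcp_pos"])
E
```

```text
[ 0.31703654 -0.81222339  0.64040394] [-0.05501056  0.03916619  0.00563588] [0.51614611 0.08905595 0.05383104]
```

View pics/w2.png

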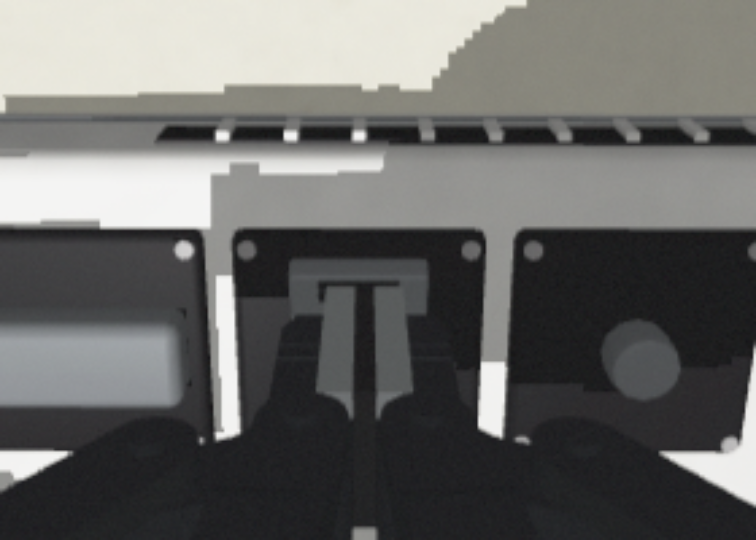

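View pics/s2.png

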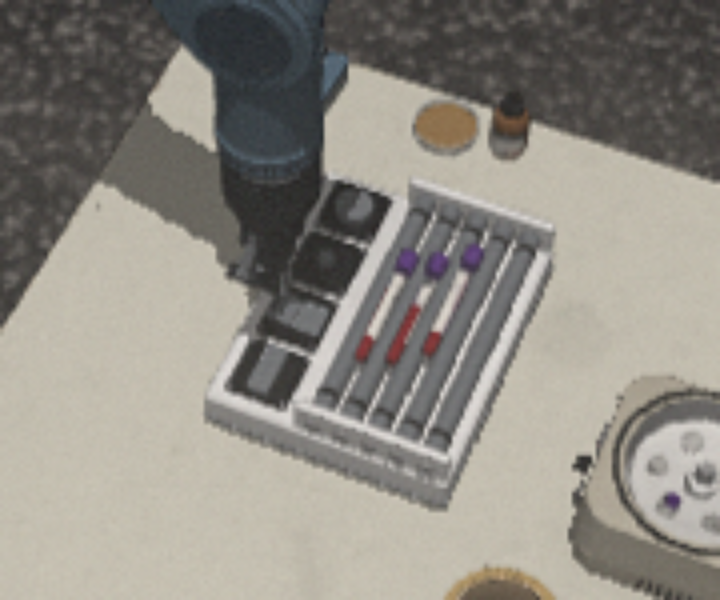

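Both views show the fingers over the rocker's robot-side half (wrist crop (365,290)). I need heights to tell whether it has gone down.

```bash
python3 - <<'E'
from h import *
s,ci,p,d=look("wrist")
for n,u,v in [("rockL",250,250),("rockR",296,250),("rockR2",297,262),("rockTop",275,249),("tipL",265,258),("tipL",265,268),("tipR",285,258),("bez",238,245),("bar",190,285)]:
    uu=u;print(n,px(ci,uu,v,d).round(4),p[v,uu])
s,ci,p,d=look("side")
M=np.array(ci["world_to_cam"]);f=210/np.tan(np.radians(ci["vfov"]/2))
for P in [(0.517,.089,.06),(0.549,.089,.06),(0.549,.089,.07),(.533,.03,.065)]:
    c=M@np.r_[P,1];u,v=int(round(f*c[0]/c[2]+ci["cx"])),int(round(f*c[1]/c[2]+ci["cy"]));print(P,u,v,px(ci,u,v,d).round(4))
E
```

```text
rockL [0.5117 0.0767 0.0661] [75 77 78]
rockR [0.5115 0.1012 0.0666] [73 75 77]
rockR2 [0.5198 0.1021 0.064 ] [74 78 79]
rockTop [0.5117 0.0901 0.0648] [76 77 78]
tipL [0.5043 0.0855 0.0914] [91 93 93]
tipL [0.5048 0.0858 0.1003] [91 92 93]
tipR [0.5048 0.0946 0.0905] [90 92 91]
bez [0.5132 0.0692 0.0559] [31 30 32]
bar [0.5344 0.0423 0.0633] [153 158 160]
(0.517, 0.089, 0.06) 270 186 [0.5186 0.0872 0.0645]
(0.549, 0.089, 0.06) 279 189 [0.5491 0.0917 0.0586]
(0.549, 0.089, 0.07) 279 188 [0.5478 0.0947 0.0597]
(0.533, 0.03, 0.065) 267 201 [0.5331 0.0309 0.0626]
```

```bash
python3 - <<'E'
from h import *
s,ci,p,d=look("wrist")
for u in (265,275,290):
  for v in range(248,266,2): print(u,v,px(ci,u,v,d).round(4),p[v,u])
M=np.array(ci["world_to_cam"]);f=210/np.tan(np.radians(ci["vfov"]/2))
R=np.eye(3)
c=M@np.r_[s["tcp_pos"],1];print("tcp px",f*c[0]/c[2]+ci["cx"],f*c[1]/c[2]+ci["cy"],c, np.linalg.inv(M)[:3,3],s["tcp_pos"],s["qpos"],s["tau"])
E
```

```text
265 248 [0.5113 0.0847 0.0644] [74 77 78]
265 250 [0.5117 0.0847 0.0662] [74 75 78]
265 252 [0.5129 0.0847 0.0662] [86 88 90]
265 254 [0.5136 0.0847 0.067 ] [37 39 39]
265 256 [0.5049 0.0854 0.0882] [77 79 79]
265 258 [0.5047 0.0855 0.0907] [91 93 92]
265 260 [0.5048 0.0856 0.0926] [89 92 92]
265 262 [0.5047 0.0856 0.0948] [91 93 94]
265 264 [0.5046 0.0857 0.097 ] [91 95 95]
275 248 [0.5111 0.0901 0.0649] [74 76 77]
275 250 [0.512  0.0901 0.0655] [75 77 80]
275 252 [0.512  0.0901 0.0681] [88 89 90]
275 254 [0.5136 0.0901 0.0672] [36 39 39]
275 256 [0.5044 0.0901 0.0893] [30 28 29]
275 258 [0.5041 0.0901 0.0921] [30 31 31]
275 260 [0.5047 0.0901 0.0928] [27 26 28]
275 262 [0.5046 0.0901 0.095 ] [31 30 30]
275 264 [0.5043 0.0901 0.0976] [30 30 30]
290 248 [0.5111 0.0981 0.0649] [74 75 77]
290 250 [0.5117 0.0981 0.0661] [74 75 78]
290 252 [0.5127 0.0981 0.0665] [87 89 90]
290 254 [0.5136 0.0981 0.067 ] [79 81 83]
290 256 [0.5151 0.0981 0.0664] [79 82 84]
290 258 [0.5168 0.0982 0.0652] [80 82 84]
290 260 [0.5182 0.0982 0.0648] [80 83 84]
290 262 [0.5198 0.0983 0.0641] [78 80 81]
290 264 [0.5209 0.0983 0.0642] [80 84 85]
tcp px 273.22723465216944 248.5664055406341 [-7.69218282e-04  2.16294692e-02  1.87940751e-01  1.00000000e+00] [0.43994457 0.08993975 0.22703883] [0.51625859 0.08906883 0.05393319] [-22.73162356  31.24505681  10.23623175 113.47478539  -9.01586334
  36.01932064  83.38852279] [ 2.43859271e-03 -4.92379618e+01  3.61567922e+00 -1.71901256e+01
  8.44554539e-03  1.45455248e-03 -7.99984559e-07]
```

The rocker is still raised at 66 mm. The depth puts the visible fingertips near z≈0.087 although the TCP reads 0.054, so the tips sit about 33 mm above the reported TCP. I'll go down slowly, checking the force.

```bash
python3 -m crank '[[0,0,0.006,0,0,0,1],[0,0,0.006,0,0,0,1],[0,0,0.003,0,0,0,1],[0,0,0,0,0,0,1]]'; python3 - <<'E'
from h import *
s,ci,p,d=look("wrist")
print(s["tcp_pos"],s["contact_force"])
for v in (252,254,256,258): print(v,px(ci,265,v,d).round(4))
# gripper parts: lowest points by region
f=210/np.tan(np.radians(ci["vfov"]/2)); V,U=np.mgrid[:420,:560]
P=np.stack([(U-ci["cx"])*d/f,(V-ci["cy"])*d/f,d,np.ones_like(d)],-1)@np.linalg.inv(ci["world_to_cam"]).T
z=P[...,2]; ok=(d>0)&(d<0.135)
for a in range(-100,101,20):
    m=ok&(P[...,1]-.089>a/1e3-.01)&(P[...,1]-.089<=a/1e3+.01)
    if m.any():
        i=np.argmin(np.where(m,z,9)); print(a,P.reshape(-1,4)[i,:3].round(3))
E
```

```text
time: 6.02
tcp_pos: [0.5159, 0.089, 0.0385]
ee_rot: [-180.0, -0.0, -180.0]
contact_force: [1.0, -0.3, -0.2]
finger_gap: 0.0001
grip_force: 0.0
[0.51594289 0.08902167 0.03852117] [ 0.9805567  -0.25146184 -0.20074526]
252 [0.5109 0.0848 0.0543]
254 [0.5118 0.0848 0.0549]
256 [0.5041 0.0854 0.0739]
258 [0.4398 0.0899 0.2117]
-60 [0.504 0.039 0.141]
-40 [0.504 0.059 0.116]
-20 [0.508 0.078 0.092]
0 [0.504 0.089 0.09 ]
20 [0.508 0.102 0.092]
40 [0.504 0.12  0.115]
60 [0.504 0.139 0.139]
```

```bash
python3 - <<'E'
from h import *
s,ci,p,d=look("wrist",'w3.png')
for n,u,v in [("bez",238,245),("bez",232,270),("bar",180,285),("rockL",250,250),("rockR",297,250),("rockR2",297,262),("deck",200,225),("deck",330,225)]:
    print(n,px(ci,u,v,d).round(4),p[v,u])
M=np.array(ci["world_to_cam"]);f=210/np.tan(np.radians(ci["vfov"]/2))
print(s["tcp_pos"],f,ci["cx"],ci["cy"])
s,ci,p,d=look("side")
cv2.imwrite('pics/s3.png',cv2.resize(p[130:230,220:340],None,fx=6,fy=6,interpolation=cv2.INTER_CUBIC)[:,:,::-1])
E
```

```text
bez [0.508  0.0706 0.0528] [39 40 39]
bez [0.5212 0.0673 0.0553] [24 24 27]
bar [0.5257 0.0414 0.063 ] [116 119 122]
rockL [0.5099 0.077  0.0548] [29 30 30]
rockR [0.5101 0.1015 0.0544] [30 29 32]
rockR2 [0.5116 0.1008 0.0653] [76 78 79]
deck [0.4983 0.0504 0.0486] [243 243 241]
deck [0.4981 0.119  0.0491] [149 151 147]
[0.51616165 0.08902305 0.03876404] 327.9002404460314 274.569289839505 210.8294692689673
```

View pics/w3.png

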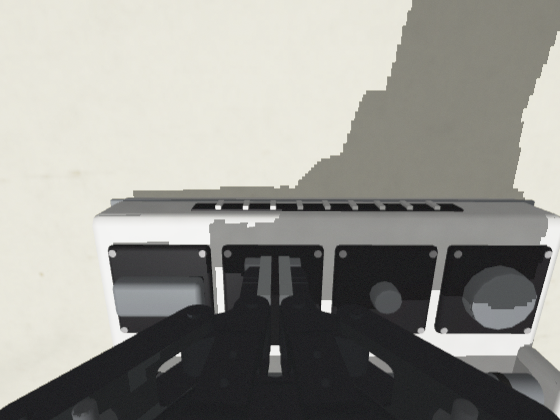

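View pics/s3.png

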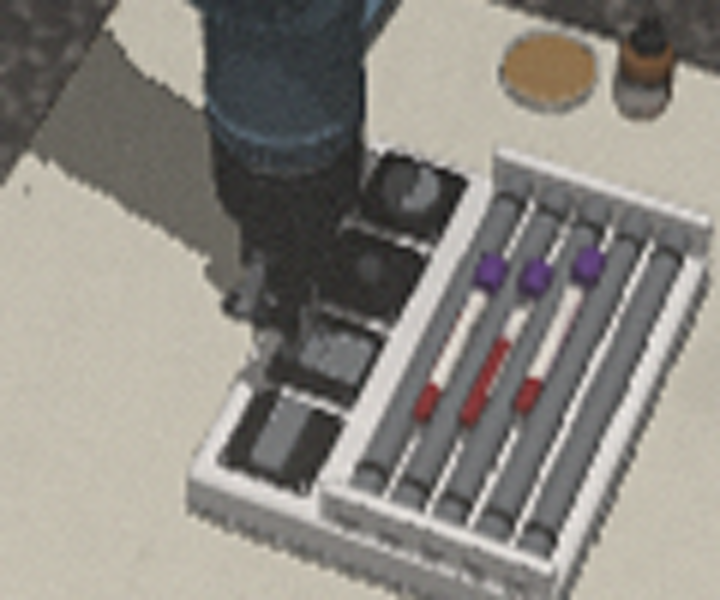

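The geometry is consistent: bezel at 55 mm, rocker still up at 65 mm, and tips at about 73 mm, just above it (w3 tips at (275,257)). I'll keep going down.

```bash
python3 -m crank '[[0,0,0.003,0,0,0,1],[0,0,0.002,0,0,0,1],[0,0,0.002,0,0,0,1],[0,0,0,0,0,0,1]]'; python3 -m crank '[[0,0,0.001,0,0,0,1],[0,0,0.001,0,0,0,1],[0,0,0.001,0,0,0,1],[0,0,0,0,0,0,1]]';python3 -m crank '[[0,0,0.001,0,0,0,1],[0,0,0.001,0,0,0,1],[0,0,0,0,0,0,1]]'
```

```text
time: 6.68
tcp_pos: [0.5162, 0.0891, 0.0317]
ee_rot: [-180.0, -0.0, -180.0]
contact_force: [1.2, 0.4, -0.2]
finger_gap: -0.0002
grip_force: 0.0
time: 7.18
tcp_pos: [0.5163, 0.089, 0.0288]
ee_rot: [-180.0, 0.0, -180.0]
contact_force: [-0.0, 0.3, -0.2]
finger_gap: -0.0001
grip_force: 0.0
time: 7.55
tcp_pos: [0.5164, 0.0891, 0.0285]
ee_rot: [180.0, 0.0, -180.0]
contact_force: [-5.9, -0.3, 20.8]
finger_gap: 0.0
grip_force: 10.4
```

```bash
python3 - <<'E'
from h import *
s,ci,p,d=look("side")
print(s["contact_force"],s["tcp_pos"])
M=np.array(ci["world_to_cam"]);f=210/np.tan(np.radians(ci["vfov"]/2))
for X in (0.527,.537,0.545,.550,.553):
  for y in (.082,.089):
    c=M@[X,y,.063,1];u,v=int(round(f*c[0]/c[2]+ci["cx"])),int(round(f*c[1]/c[2]+ci["cy"]));print(X,u,v,px(ci,u,v,d).round(4),p[v,u])
s,ci,p,d=look("wrist",'w4.png')
for u,v in [(250,250),(250,256),(250,262),(250,268),(300,250),(300,256),(300,262),(265,256),(265,258),(265,260)]: print(u,v,px(ci,u,v,d).round(4),p[v,u])
E
```

```text
[-5.9201033  -0.30931582 20.8331277 ] [0.51644906 0.08909091 0.02846483]
0.527 272 188 [0.5272 0.084  0.0622] [116 119 118]
0.527 273 187 [0.5286 0.089  0.0621] [116 119 118]
0.537 274 189 [0.5351 0.0826 0.0628] [130 131 133]
0.537 275 188 [0.5364 0.0877 0.0625] [106 109 109]
0.545 277 190 [0.5451 0.0843 0.0605] [107 108 110]
0.545 278 188 [0.5464 0.0896 0.0658] [111 110 113]
0.55 278 191 [0.5529 0.0748 0.0723] [112 110 112]
0.55 279 189 [0.5513 0.0867 0.0668] [113 111 114]
0.553 279 191 [0.5551 0.0779 0.0693] [100 102 102]
0.553 280 189 [0.5548 0.0869 0.0685] [ 99 100  99]
250 250 [0.5085 0.0774 0.0482] [150 150 147]
250 256 [0.509  0.0778 0.0543] [29 30 30]
250 262 [0.511  0.0779 0.0568] [69 70 71]
250 268 [0.5087 0.0788 0.0678] [32 34 37]
300 250 [0.5077 0.1026 0.05  ] [149 150 148]
300 256 [0.5089 0.1023 0.0546] [29 29 30]
300 262 [0.5118 0.1024 0.0552] [62 64 65]
265 256 [0.5044 0.0855 0.0642] [77 78 79]
265 258 [0.5043 0.0855 0.0665] [90 92 93]
265 260 [0.5047 0.0856 0.0677] [90 92 92]
```

```bash
python3 -c "
import cv2;p=cv2.imread('pics/w4.png');cv2.imwrite('pics/w4c.png',cv2.resize(p[200:350,100:380],None,fx=2.8,fy=2.8))"
```

```text
(no output)
```

View pics/w4c.png

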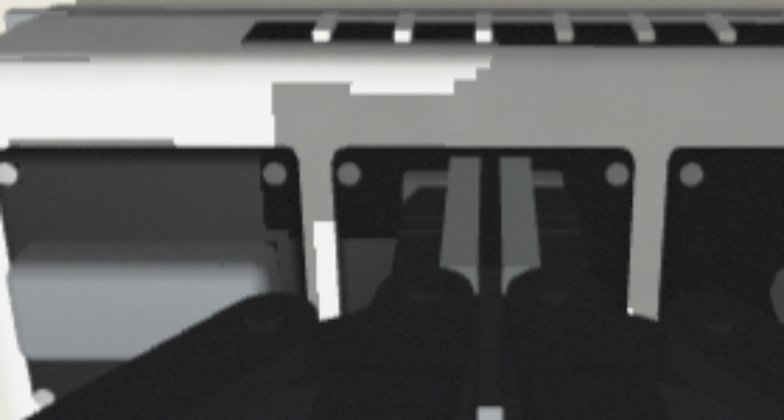

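The rocker is on: its far half is up (68 mm at the end), its near half is level, and there's a firm stop at TCP z = 0.0285, so the tip offset is 31.5 mm. Next I'll lift and go to the round key.

```bash
python3 -m crank '[[0,0,-0.015,0,0,0,1],[0,0,-0.015,0,0,0,1],[-0.0045,0.04,0,0,0,0,1],[-0.0045,0.04,0,0,0,0,1],[-0.0045,0.039,0,0,0,0,1],[0,0,0,0,0,0,1],[0,0,0.015,0,0,0,1],[0,0,0,0,0,0,1]]'; python3 - <<'E'
from h import *
s,ci,p,d=look("wrist",'w5.png')
f=210/np.tan(np.radians(ci["vfov"]/2)); V,U=np.mgrid[:420,:560]
P=np.stack([(U-ci["cx"])*d/f,(V-ci["cy"])*d/f,d,np.ones_like(d)],-1)@np.linalg.inv(ci["world_to_cam"]).T
m=(abs(P[...,2]-.0645)<.004)&(P[...,0]<.56)&(P[...,0]>.505)
for lo,hi in((.12,.175),(.18,.24)):
    q=P[m&(P[...,1]>lo)&(P[...,1]<hi)]; print(len(q),q.min(0).round(4),q.max(0).round(4))
E
```

```text
time: 8.65
tcp_pos: [0.5285, 0.206, 0.0405]
ee_rot: [-179.9, -0.2, 179.9]
contact_force: [-0.4, -0.5, 0.0]
finger_gap: 0.0003
grip_force: 0.0
636 [0.5273 0.1417 0.0605 1.    ] [0.542  0.1562 0.0658 1.    ]
636 [0.5181 0.1926 0.0605 1.    ] [0.5395 0.2252 0.0658 1.    ]
```

View pics/w5.png

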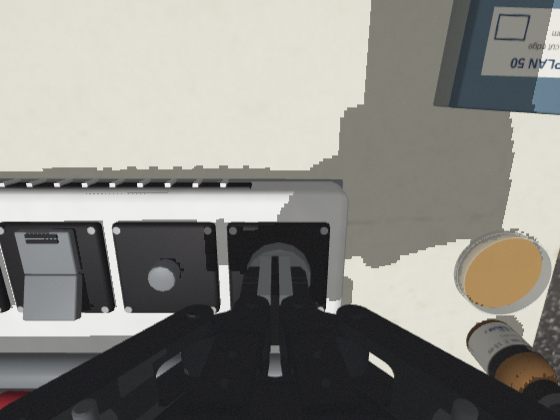

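The picture shows the rocker switched on at (50,265) and the fingertips over the round key at (278,265). Pressing it now.

```bash
python3 -m crank '[[-0.003,0.002,0.004,0,0,0,1],[0,0,0.004,0,0,0,1],[0,0,0.002,0,0,0,1],[0,0,0.002,0,0,0,1],[0,0,0,0,0,0,1]]'; python3 -m crank '[[0,0,0.001,0,0,0,1],[0,0,0,0,0,0,1]]'; python3 -m crank '[[0,0,0.001,0,0,0,1],[0,0,0,0,0,0,1]]'
```

```text
time: 9.32
tcp_pos: [0.5328, 0.21, 0.0299]
ee_rot: [180.0, 0.0, -180.0]
contact_force: [0.1, -0.1, 1.0]
finger_gap: -0.0
grip_force: 0.4
time: 9.57
tcp_pos: [0.5327, 0.2101, 0.0289]
ee_rot: [-180.0, 0.0, -180.0]
contact_force: [0.9, -0.5, 2.2]
finger_gap: 0.0001
grip_force: 0.6
time: 9.82
tcp_pos: [0.5327, 0.2101, 0.0279]
ee_rot: [-180.0, 0.0, -180.0]
contact_force: [1.3, 0.2, 0.8]
finger_gap: -0.0002
grip_force: 0.6
```

```bash
python3 -m crank '[[0,0,0.001,0,0,0,1],[0,0,0,0,0,0,1]]'; python3 -m crank '[[0,0,0.001,0,0,0,1],[0,0,0,0,0,0,1]]'
```

```text
time: 10.07
tcp_pos: [0.5327, 0.2101, 0.0275]
ee_rot: [180.0, 0.0, -180.0]
contact_force: [-1.5, -2.0, 8.1]
finger_gap: -0.0001
grip_force: 4.5
time: 10.32
tcp_pos: [0.5328, 0.2101, 0.0274]
ee_rot: [180.0, -0.0, -180.0]
contact_force: [-4.3, -1.8, 17.0]
finger_gap: -0.0005
grip_force: 8.8
```

The end stop is reached at 17 N. Lifting and moving over to the bar key.

```bash
python3 -m crank '[[0,0,-0.015,0,0,0,1],[0,0,-0.015,0,0,0,1],[0,-0.045,0,0,0,0,1],[0,-0.045,0,0,0,0,1],[0,-0.045,0,0,0,0,1],[0,-0.045,0,0,0,0,1],[0,0,0,0,0,0,1],[0,0,0,0,0,0,1],[0,0,0.015,0,0,0,1],[0,0,0,0,0,0,1]]'; python3 - <<'E'
from h import *
s,ci,p,d=look("wrist")
f=210/np.tan(np.radians(ci["vfov"]/2)); V,U=np.mgrid[:420,:560]
P=np.stack([(U-ci["cx"])*d/f,(V-ci["cy"])*d/f,d,np.ones_like(d)],-1)@np.linalg.inv(ci["world_to_cam"]).T
print(s["tcp_pos"])
m=(abs(P[...,2]-.0645)<.003)&(P[...,0]<.56)&(P[...,0]>.505)
q=P[m&(P[...,1]>.0)&(P[...,1]<.06)]; print("bar",len(q),np.percentile(q,[2,98],axis=0).round(4))
s,ci,p,d=look("side")
M=np.array(ci["world_to_cam"])
for n,X,y in(("round",.533,.209),("deck",.533,.238),("rockfar",.551,.089),("rocknear",.517,.089)):
    c=M@[X,y,.06,1];u,v=int(round(f*0+210/np.tan(np.radians(ci["vfov"]/2))*c[0]/c[2]+ci["cx"])),int(round(210/np.tan(np.radians(ci["vfov"]/2))*c[1]/c[2]+ci["cy"]));print(n,px(ci,u,v,d).round(4))
E
```

```text
time: 11.58
tcp_pos: [0.5314, 0.0313, 0.0394]
ee_rot: [180.0, -0.2, -179.8]
contact_force: [-0.0, 0.4, 0.6]
finger_gap: -0.0
grip_force: 0.0
[0.53138544 0.03130961 0.03940117]
bar 1256 [[0.5249 0.0066 0.0617 1.    ]
 [0.5427 0.0507 0.065  1.    ]]
round [0.5326 0.2074 0.0629]
deck [ 0.8747 -0.6503  1.2656]
rockfar [0.5532 0.0823 0.0681]
rocknear [0.5436 0.0354 0.1488]
```

```bash
python3 - <<'E'
from h import *
for cam in("side","scene"):
    s,ci,p,d=look(cam)
    f=210/np.tan(np.radians(ci["vfov"]/2)); V,U=np.mgrid[:420,:560]
    P=np.stack([(U-ci["cx"])*d/f,(V-ci["cy"])*d/f,d,np.ones_like(d)],-1)@np.linalg.inv(ci["world_to_cam"]).T
    for n,x,y,r in(("round",.534,.2085,.012),("bezel",.515,.19,.006),("bezel",.553,.228,.006),("small",.535,.149,.005),("rockfar",.550,.089,.006)):
        q=P[np.hypot(P[...,0]-x,P[...,1]-y)<r]; q=q[(q[:,2]<.09)]
        print(cam,n,len(q),np.median(q[:,2]).round(4) if len(q) else '')
E
```

```text
side round 32 0.06
side bezel 7 0.0572
side bezel 9 0.0543
side small 6 0.0646
side rockfar 8 0.0679
scene round 70 0.058
scene bezel 21 0.0549
scene bezel 11 0.0559
scene small 14 0.0633
scene rockfar 22 0.0656
```

The round key is in (59 mm) and the rocker is on. Pressing the bar and letting it up.

```bash
python3 -m crank '[[-0.001,0,0.004,0,0,0,1],[0,0,0.004,0,0,0,1],[0,0,0.003,0,0,0,1],[0,0,0.002,0,0,0,1],[0,0,0,0,0,0,1]]'; python3 -m crank '[[0,0,0.001,0,0,0,1],[0,0,0.001,0,0,0,1],[0,0,0,0,0,0,1]]'
```

```text
time: 12.4
tcp_pos: [0.5341, 0.0301, 0.028]
ee_rot: [180.0, 0.0, -180.0]
contact_force: [1.2, 0.3, 3.7]
finger_gap: 0.0
grip_force: 1.9
time: 12.78
tcp_pos: [0.5341, 0.0302, 0.0274]
ee_rot: [180.0, 0.0, -180.0]
contact_force: [-4.8, -0.1, 19.0]
finger_gap: 0.0001
grip_force: 9.8
```

```bash
python3 -m crank '[[0,0,0,0,0,0,1],[0,0,-0.01,0,0,0,1],[0,0,-0.03,0,0,0,1],[0,0,-0.04,0,0,0,1],[0.02,0,-0.04,0,0,0,1],[0.03,0,-0.03,0,0,0,1],[0,0.04,-0.01,0,0,0,1],[0,0.04,0,0,0,0,1],[0,0,0,0,0,0,1],[0,0,0,0,0,0,1]]'; python3 - <<'E'
from h import *
for cam in("wrist","scene"):
    s,ci,p,d=look(cam)
    f=210/np.tan(np.radians(ci["vfov"]/2)); V,U=np.mgrid[:420,:560]
    P=np.stack([(U-ci["cx"])*d/f,(V-ci["cy"])*d/f,d,np.ones_like(d)],-1)@np.linalg.inv(ci["world_to_cam"]).T
    for n,x,y,r in(("round",.534,.2085,.012),("bar",.534,.03,.008),("small",.535,.149,.005),("rockfar",.550,.089,.006),("rocknear",.517,.089,.006)):
        q=P[np.hypot(P[...,0]-x,P[...,1]-y)<r]; q=q[(q[:,2]<.09)]
        print(cam,n,len(q),np.median(q[:,2]).round(4) if len(q) else '')
E
```

```text
time: 14.02
tcp_pos: [0.4832, 0.1091, 0.1855]
ee_rot: [-179.9, -0.1, -180.0]
contact_force: [-0.1, -0.6, 0.4]
finger_gap: -0.0001
grip_force: 0.0
wrist round 421 0.0579
wrist bar 194 0.064
wrist small 74 0.0639
wrist rockfar 113 0.0642
wrist rocknear 111 0.0591
scene round 75 0.0582
scene bar 45 0.0639
scene small 16 0.063
scene rockfar 24 0.0637
scene rocknear 22 0.058
```

All controls are in the wanted state, so I'm handing in.

```bash
python3 -c "
from bench import *
print(finish_job())"
```

```text
the job is handed in; nothing more can be done
None
```

The job is handed in: the rocker was switched on, the round key pushed in, and the bar key pressed to its stop and let back up, and final camera heights show all three and the small key as required; the tubes were not measured again and no verdict came back.

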